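# Right the drying pot and close both component pots

### The arm

A 7-joint arm with a two-finger parallel gripper is mounted at the origin on the work surface. World frame = base frame: x ahead of the robot, y to its left, z up, the work surface at z = 0. Lengths are in m, angles in rad, forces in N, time in s.
With the tool pointing down it reaches from about 0.425 to 0.875 m from the base axis. Payload 4.7 kg.
Tool frame: the origin (TCP) lies on the centre line of the jaws, within the pads' length; the fingertips stand 14 mm ahead of it and the grasp point (between the pads) lies 5 mm behind it; z points along the fingers, y is the line along which they close (so a half turn about z gives the same grasp; the last joint's range is limited). The gripper opens to 87 mm and grips with 3 to 60 N. Pads are 19 mm wide; open, the fingers measure 117 mm over their backs; the gripper's body (75 mm by 190 mm) begins 51 mm behind the grasp point.
Start: joints at [-1.246, 0.321, -0.07, 1.45, 0.023, 1.371, -0.057], TCP at [0.199, 0.619, 0.237] pointing down, gripper open.
Joint ranges: [-2.86, 2.86], [-0.3, 2.09], [-1.38, 1.24], [0.06, 2.45], [-1.56, 4.7], [0.09, 2.05], [-2.69, 2.69]. Speed limits (rad/s): [2.57, 2.57, 3.14, 3.14, 3.14, 3.14, 3.14].

### API

Orientations are given as a rotation vector (axis times angle).
In Python, from bench import ctrl gives the robot as it stands.
- The arm moves only by the tool send_rows, never from a script. Its argument "steps" is a list of rows, each an object of numbers: "tx", "ty", "tz": the shift along the tool's x, y, z in units of 60 mm (1.0 is 60 mm); "turn": the turn about the tool's z in units of 8 degrees (1.0 is 8 degrees); "grip": the opening, from 0 (shut) to 1 (fully open). A call has 1 to 12 rows; each row shifts and turns the commanded pose from where the row before left it, along the tool's axes as they then stand; what a row does not reach is not made up. A row lasts 1/8 s, in which the tool goes at most 62.5 mm and 10.7 degrees, less where a joint would pass 70% of its speed; a pose out of reach is approached as far as the arm can. A call is refused whole if a number of a shift passes 1 or a number of a turn 1, either way. A call with a gripper value outside its range is refused whole. The fingers move at their own pace and stop on an object; "newtons" is the grip in N (left out, the last holds). Time passes only in rows, so rows that do not move let the fingers close. It gives the time, the measured TCP pose, the force, the opening and the grip force at its end, in the units of the state.
- ctrl.get_state(): the state, without advancing time (a new reading comes with each control period).
- ctrl.get_image(name): name is "side" or "top"; returns a dict with "pixels" (384x512x3 uint8, red, green, blue), "K" (3x3 intrinsics, pixels), "cam_to_world" (4x4, takes a point from camera to world coordinates). Camera axes: x right, y down, z forward; pixel columns grow to the right and rows downward; lengths in m; the calibration is good to about 2 mm. A picture is of the moment at which its call begins. There is no depth.
- ctrl.close_job(): hands the job in; it is judged then, once.
The state is a dict: "time": time; "joint_positions": joint angles; "qd": joint speeds; "joint_torque": joint torques, N m; "position": TCP position; "tool_rot": TCP orientation; "ft_force": force on the tool from outside, world axes, zero at the start; "torque": the same for the moment, N m; "grip_width": opening from 0.0 (shut) to 1.0 (fully open); "grip_force": force on a finger pad.
Only numpy, scipy, OpenCV 4.12 (cv2) and the standard library are available. Lean on these libraries where they do the work, as an engineer would, in place of code of your own. Each camera call takes 0.05 s, during which the arm holds its last target. There are 200 camera calls.

### The job

The tall component pot has been drying upside down on the bench: turn it mouth up and stand it fully on the grey mat, next to the small pot. Then close both pots, each with its own matching lid pressed home flat on the rim, and leave both pots standing on the mat. Do not disturb the other things on the bench.

Things in the scene. Friction and masses are not known exactly. Their poses are not given: they have to be found in the camera images.
- mat: Grey rectangular bench mat fixed to the black work surface, 160 mm (its x) by 300 mm (its y), 3 mm thick. Origin at the centre of its underside, z up; its top is 3 mm above the bench.
- tall_pot: Aluminium square pot, 60 x 60 mm outside, 80 mm tall, walls and base 3 mm (54 mm square opening), a thin bead round the mouth. Starts upside down on the bench. Origin at the centre of its mouth, level with the rim; z points from the mouth to the closed base, at z = 80 mm (up at the start, down once it stands mouth up); x and y are square to its flat sides.
- small_pot: Plain aluminium square pot, 46 x 46 mm outside, 50 mm tall, walls 3 mm (40 mm square opening), standing mouth up on the mat towards the mat's -y end, brass spacers in the bottom. Origin at the centre of the underside of its base, z up; rim at z = 50 mm.
- large_lid: The tall pot's aluminium lid, plug down: 66 x 66 x 4 mm flange over a 47 x 47 x 5 mm plug that goes into the pot; on top a black bar grip 36 mm long (its x), 12 wide (y), 20 high. Origin at the centre of the plug's underside, z up; plug z 0 to 5 mm, flange 5 to 9, grip 9 to 29. Closed, the flange rests on the rim.
- small_lid: Aluminium lid of the small pot: same build as the large lid with a 52 x 52 x 4 mm flange, a 33 x 33 x 5 mm plug and a black bar grip 28 mm long (x), 12 mm wide (y), 20 mm high. Origin at the centre of the plug's underside, z up; same heights.
- sponge: Round yellow sponge, 60 mm across, 12 mm high, a bystander. Origin at the centre of its underside.
- spool: Solder spool with grey flanges, 56 mm across, 40 mm high, standing, a bystander. Origin at the centre of its underside.
- pump: Desoldering pump lying flat, aluminium tube with blue ends, 180 mm long (along its x), 24 mm high, a bystander. Origin under the middle of the tube.
- screwdriver: Screwdriver lying flat, 130 mm long (along its x), a bystander.
- pliers: Pliers with yellow handles lying flat, 160 mm long (along its x), 16 mm high, a bystander.
There are look-alikes about, which are no part of the job. What is shaped like the tall_pot but blue or orange is not meant.

How it is judged:
On the way:
1. the tall pot stands mouth up on the mat (angle between tall_pot's own z axis and vertical above 3.07 rad and z of tall_pot in the frame of mat between 0.08 and 0.086 m), for 0.2 s.
At the end, for the whole second after the job is handed in: Both pots stand mouth up on the mat (4 degrees, bases wholly on it) and each wears its own lid, plug in the mouth and flange on the rim (height within 2.5 mm, centred within 6 mm, tilt under 3 degrees); all four released and at rest; no bystander moved over 30 mm (all of step 1 and x of tall_pot in the frame of mat between -0.053 and 0.053 m and y of tall_pot in the frame of mat between -0.123 and 0.123 m and angle between small_pot's own z axis and vertical below 0.07 rad and z of small_pot in the frame of mat between 0 and 0.006 m and x of small_pot in the frame of mat between -0.06 and 0.06 m and y of small_pot in the frame of mat between -0.13 and 0.13 m and z of large_lid in the frame of tall_pot between 0.0025 and 0.0075 m and horizontal distance between large_lid and tall_pot below 0.006 m and angle between each of large_lid, small_lid's own z axis and vertical below 0.052 rad and z of small_lid in the frame of small_pot between 0.0425 and 0.0475 m and horizontal distance between small_lid and small_pot below 0.006 m and linear speed of each of tall_pot, small_pot, large_lid, small_lid below 0.02 m/s); the robot touches nothing.
It fails at once if a bystander is moved more than 30 mm (distance of any of sponge, spool, pump, screwdriver, pliers from where it was at the start of the episode above 0.03 m).
It also fails if it takes over 72 s, if anything falls off the work surface, if the arm or the gripper's body presses on something with over 40 N, if the wrist force passes 120 N, or if a joint passes its speed limit or range.

## Working session

There is one attempt and no reset: what is moved stays moved. The work goes in short steps, Python scripts to look and compute and a tool call to move; the robot and the scene stay as the last step left them, time stands still between calls to the robot, and variables do not carry over. Pictures are saved under pics/ and viewed, at most 10 in all, crops included, and the job is handed in when it is done.

Besides the shell and the picture viewer there is one more tool, called after "Emit:" in YAML: its name, and indented under it one key for each argument. send_rows: Moves the arm, as the interface text tells. Its arguments: {"type":"object","properties":{"steps":{"type":"array"},"newtons":{"type":"number"}},"required":["steps"]}

```bash
mkdir -p pics; ls; cat > h.py <<'E'
import numpy as np,cv2
from bench import ctrl
from scipy.spatial.transform import Rotation as R
def snap(n,f):
    im=ctrl.get_image(n); cv2.imwrite(f'pics/{f}.png',im['pixels'][:,:,::-1]); np.savez(f'pics/{f}.npz',K=im['K'],T=im['cam_to_world'],p=im['pixels']); return im
def w(f,u,v,z):
    d=np.load(f'pics/{f}.npz'); r=d['T'][:3,:3]@np.linalg.solve(d['K'],[u,v,1.]); o=d['T'][:3,3]
    return o+r*(z-o[2])/r[2]
def px(f,P):
    d=np.load(f'pics/{f}.npz'); c=np.linalg.inv(d['T'])@np.append(P,1); q=d['K']@c[:3]; return q[:2]/q[2]
E
python3 - <<'E'
from h import *
print(ctrl.get_state())
for n in('top','side'):
    i=snap(n,n+'0'); print(i['K'],i['cam_to_world'])
a=[cv2.imread(f'pics/{n}0.png') for n in('top','side')]
for n,x in zip(('top','side'),a): cv2.imwrite(f'pics/{n}0b.png',cv2.resize(x,(800,600),interpolation=cv2.INTER_CUBIC))
E
```

```text
pics
{'time': 0.0, 'joint_positions': array([-1.24592709,  0.32181513, -0.0700837 ,  1.45170341,  0.02260503,
        1.3708079 , -0.05693275]), 'qd': array([-9.74595029e-07,  2.53356031e-03,  1.74960550e-04,  7.71569092e-04,
        8.31824994e-04,  8.52257725e-04,  2.28969580e-03]), 'joint_torque': array([ 8.08609566e-04, -4.91279376e+01, -4.03440781e-01, -3.12542689e+01,
       -6.38661068e-02,  4.34962485e-02,  1.88042814e-04]), 'position': array([0.19864692, 0.61832967, 0.23545234]), 'tool_rot': array([-4.86164974e-01, -3.10354745e+00,  3.04227714e-03]), 'ft_force': array([0.07135272, 0.65925252, 0.62906902]), 'torque': array([-0.00813422, -0.02734217,  0.02170648]), 'grip_force': 0.0, 'grip_width': 1.0021677793272046}
[[353.20241644   0.         256.37490473]
 [  0.         353.20241644 187.14765999]
 [  0.           0.           1.        ]] [[ 0.02167141 -0.98609851  0.16474244  0.40597884]
 [-0.99886923 -0.02833046 -0.03817915  0.0465864 ]
 [ 0.04231563 -0.16372876 -0.98559742  0.81228607]
 [ 0.          0.          0.          1.        ]]
[[455.08454629   0.         259.62623726]
 [  0.         455.08454629 195.50433318]
 [  0.           0.           1.        ]] [[ 8.20468484e-01 -3.57732624e-01  4.45935910e-01  8.62707215e-03]
 [-5.71691562e-01 -5.12756231e-01  6.40507459e-01 -6.74037360e-01]
 [-4.73997684e-04 -7.80453981e-01 -6.25213051e-01  7.51177383e-01]
 [ 0.00000000e+00  0.00000000e+00  0.00000000e+00  1.00000000e+00]]
```

View pics/top0b.png

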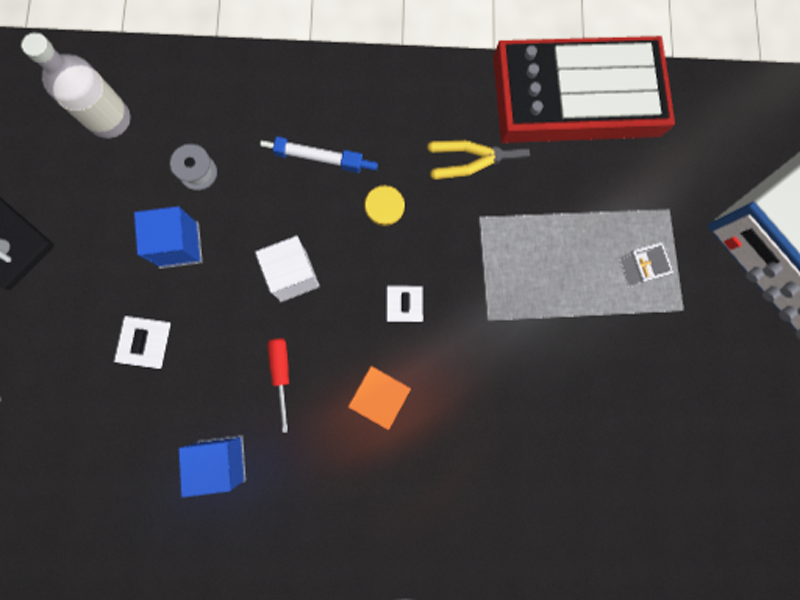

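View pics/side0b.png

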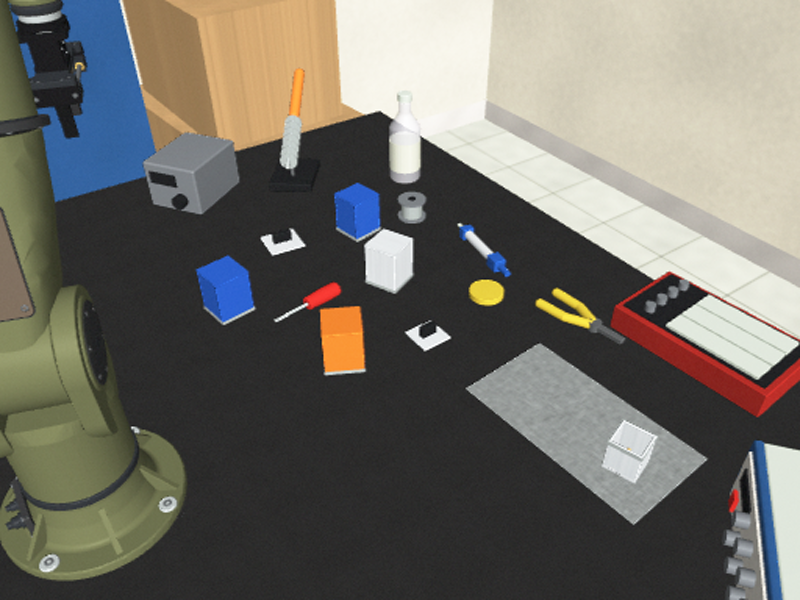

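Top view, in enlarged pixels:
- Candidates for the tall pot are the blue pots at (167,237) and (212,470), the orange one at (380,398) and the bare aluminium one at (287,265). I choose the aluminium one.
- The large lid is at (142,342) and the small lid at (405,303).
- The small pot is at (652,262), on the mat spanning (480–683, 210–320).

The side view agrees. Next I measure and check with a crop.

```bash
cat > m.py <<'E'
from h import *
from scipy.spatial.transform import Rotation as R
s=1.5625
im=cv2.imread('pics/top0.png'); g=cv2.cvtColor(im,cv2.COLOR_BGR2GRAY); hsv=cv2.cvtColor(im,cv2.COLOR_BGR2HSV)
for n,(u,v),z,t in [('tall',(287,262),.08,225),('large',(120,350),.009,150),('small',(393,303),.009,150),('mat',(560,265),.003,90)]:
    u=int(u/s);v=int(v/s)
    m=((g>t)&(hsv[...,1]<60)).astype(np.uint8)
    _,L=cv2.connectedComponents(m); k=(L==L[v,u]).astype(np.uint8)
    c,_=cv2.findContours(k,0,2); c=max(c,key=cv2.contourArea)
    pts=np.array([w('top0',a,b,z)[:2] for a,b in c[:,0]],dtype=np.float32)
    r=cv2.minAreaRect(pts*1000); print(n,g[v,u],np.round(r[0],1),np.round(r[1],1),round(r[2],1))
st=ctrl.get_state(); print(R.from_rotvec(st['tool_rot']).as_matrix().round(3))
a=cv2.resize(im[140:200,150:290],None,fx=5.7,fy=5.7,interpolation=cv2.INTER_CUBIC)
b=cv2.resize(im[140:210,385:445],None,fx=5,fy=5,interpolation=cv2.INTER_CUBIC)
o=np.zeros((600,800,3),np.uint8); h=a[:,:800].shape; o[:min(240,h[0]),:h[1]]=a[:240,:800]; 
o[245:595,:300]=b; c=cv2.resize(im[195:245,65:120],None,fx=6,fy=6,interpolation=cv2.INTER_CUBIC); o[245:545,320:650]=c
cv2.imwrite('pics/crop1.png',o)
E
python3 m.py
```

```text
tall 240 [562.5 176.1] [59.4 59.2] 23.8
large 237 [458.6 382.9] [66.5 66.7] 83.2
small 242 [524.6   8.9] [51.3 50.9] 1.5
mat 157 [ 595.  -257.7] [161.7 300. ] 4.5
[[-0.952  0.306 -0.   ]
 [ 0.306  0.952 -0.002]
 [-0.    -0.002 -1.   ]]
```

View pics/crop1.png

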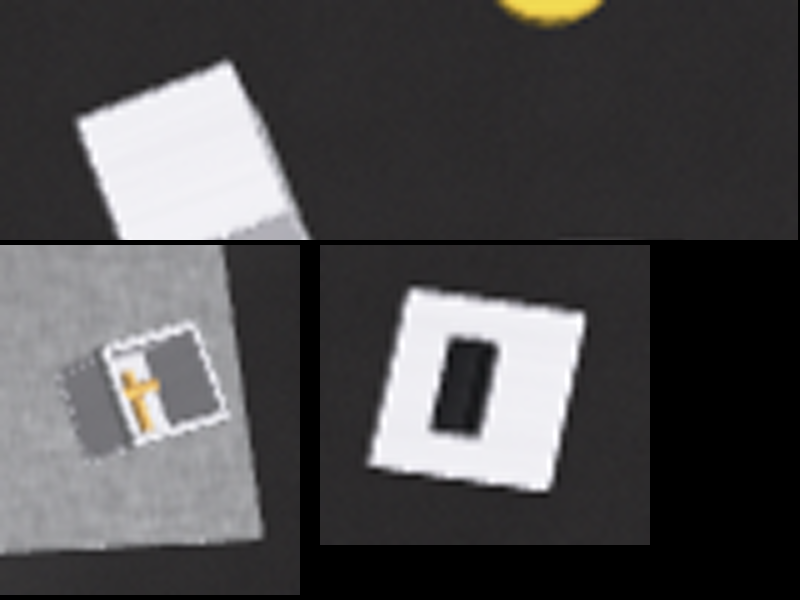

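```bash
cat >> h.py <<'E'
def plan(x,y,z,hd,n=None):
    """grasp-point target (mm), tool-y heading deg mod 180 -> turn-first rows, then straight rows"""
    s=ctrl.get_state(); M=R.from_rotvec(s['tool_rot']).as_matrix(); p=s['position']*1000
    h=np.degrees(np.arctan2(M[1,1],M[0,1])); t=-((hd-h+90)%180-90)
    h2=np.radians(h-t); d=np.array([x,y,z-5])-p
    c,q=np.cos(h2),np.sin(h2); ty=d[0]*c+d[1]*q; tx=-d[0]*q+d[1]*c
    v=np.array([tx,ty,-d[2]])/60; m=n or max(1,int(np.ceil(abs(v).max()/.95)))
    print('t%.2f pos'%s['time'],p.round(1),'head %.1f'%h,'tilt',M[:,2].round(3),'j7 %.2f'%s['joint_positions'][6],'F',s['ft_force'].round(1),'w %.3f f %.1f'%(s['grip_width'],s['grip_force']))
    print('turn total',round(t/8,2),'| shift total',v.round(2),'| rows',m,(v/m).round(3))
E
python3 - <<'E'
from h import *
plan(554,195.3,200,23.8)
q=np.array([(105,345),(190,325),(228,415),(135,443)],float); q=np.c_[q[:,0]/5+385-.4,(q[:,1]-245)/5+140-.4]
pp=np.array([w('top0',a,b,.053)[:2]*1000 for a,b in q]); print(pp.round(1),pp.mean(0)); print(np.linalg.norm(np.roll(pp,1,0)-pp,axis=1))
E
```

```text
t0.10 pos [198.7 618.4 235.6] head 72.2 tilt [-0.    -0.002 -1.   ] j7 -0.06 F [-0.2 -0.1  0.1] w 1.002 f 0.0
turn total 6.05 | shift total [-8.84  2.57  0.68] | rows 10 [-0.884  0.257  0.068]
[[ 605.4 -317.6]
 [ 616.  -357.2]
 [ 574.9 -372.2]
 [ 560.8 -329. ]] [ 589.26970214 -343.98933718]
[46.0201854  41.00039825 43.73535891 45.43669262]
```

Emit:
send_rows:
  steps:
    - {"turn": 1,"grip": 1}
    - {"turn": 1}
    - {"turn": 1}
    - {"turn": 1}
    - {"turn": 1}
    - {"turn": 1}
    - {"tx": -0.9,"ty": 0.26}
    - {"tx": -0.9,"ty": 0.26}
    - {"tx": -0.9,"ty": 0.26}
    - {"tx": -0.9,"ty": 0.26}
    - {"tx": -0.9,"ty": 0.26}
    - {"tx": -0.9,"ty": 0.26}
  newtons: 20

```text
validation failed for argument at $.st...
```

Emit:
send_rows:
  steps:
    - {"tx": -0.85,"ty": 0.25}
    - {"tx": -0.85,"ty": 0.25}
    - {"tx": -0.85,"ty": 0.25}
    - {"tx": -0.8,"ty": 0.25}
    - {}

```text
validation failed for argument at $.st...
```

```bash
python3 -c "
from h import *
plan(554,195.3,36,23.8)"
```

```text
t0.10 pos [198.7 618.4 235.6] head 72.2 tilt [-0.    -0.002 -1.   ] j7 -0.06 F [-0.2 -0.1  0.1] w 1.002 f 0.0
turn total 6.05 | shift total [-8.84  2.57  3.41] | rows 10 [-0.884  0.257  0.341]
```

Every row probably needs all its fields.

Emit:
send_rows:
  steps:
    - {"tx": 0,"ty": 0,"tz": 0,"turn": 1,"grip": 1}
    - {"tx": 0,"ty": 0,"tz": 0,"turn": 1,"grip": 1}
    - {"tx": 0,"ty": 0,"tz": 0,"turn": 1,"grip": 1}
    - {"tx": 0,"ty": 0,"tz": 0,"turn": 1,"grip": 1}
    - {"tx": 0,"ty": 0,"tz": 0,"turn": 1,"grip": 1}
    - {"tx": 0,"ty": 0,"tz": 0,"turn": 1,"grip": 1}
    - {"tx": -0.9,"ty": 0.26,"tz": 0,"turn": 0,"grip": 1}
    - {"tx": -0.9,"ty": 0.26,"tz": 0,"turn": 0,"grip": 1}
    - {"tx": -0.9,"ty": 0.26,"tz": 0,"turn": 0,"grip": 1}
    - {"tx": -0.9,"ty": 0.26,"tz": 0,"turn": 0,"grip": 1}
    - {"tx": -0.9,"ty": 0.26,"tz": 0,"turn": 0,"grip": 1}
    - {"tx": -0.9,"ty": 0.26,"tz": 0,"turn": 0,"grip": 1}
  newtons: 20

```text
time: 1.6
position: [0.4178, 0.36, 0.2363]
tool_rot: [-1.706, -2.638, 0.0]
ft_force: [0.7, -0.2, 0.3]
grip_width: 1.001
grip_force: 0.0
```

Emit:
send_rows:
  steps:
    - {"tx": -0.85,"ty": 0.25,"tz": 0,"turn": 0,"grip": 1}
    - {"tx": -0.85,"ty": 0.25,"tz": 0,"turn": 0,"grip": 1}
    - {"tx": -0.85,"ty": 0.25,"tz": 0,"turn": 0,"grip": 1}
    - {"tx": -0.8,"ty": 0.25,"tz": 0,"turn": 0,"grip": 1}
    - {"tx": 0,"ty": 0,"tz": 0,"turn": 0,"grip": 1}

```text
time: 2.22
position: [0.5565, 0.1974, 0.2362]
tool_rot: [1.717, 2.628, -0.003]
ft_force: [-0.1, 1.1, 0.3]
grip_width: 1.0
grip_force: 0.0
```

```bash
python3 -c "
from h import *
plan(554,195.3,36,23.8)"
```

```text
t2.23 pos [556.5 197.4 236.2] head 23.7 tilt [ 0.001 -0.003 -1.   ] j7 0.09 F [-0.1  1.1  0.3] w 1.000 f 0.0
turn total -0.01 | shift total [-0.02 -0.05  3.42] | rows 4 [-0.004 -0.013  0.855]
```

Emit:
send_rows:
  steps:
    - {"tx": -0.02,"ty": -0.05,"tz": 0.85,"turn": 0,"grip": 1}
    - {"tx": 0,"ty": 0,"tz": 0.85,"turn": 0,"grip": 1}
    - {"tx": 0,"ty": 0,"tz": 0.85,"turn": 0,"grip": 1}
    - {"tx": 0,"ty": 0,"tz": 0.5,"turn": 0,"grip": 1}
    - {"tx": 0,"ty": 0,"tz": 0.35,"turn": 0,"grip": 1}
    - {"tx": 0,"ty": 0,"tz": 0,"turn": 0,"grip": 0.5}
    - {"tx": 0,"ty": 0,"tz": 0,"turn": 0,"grip": 0.5}
    - {"tx": 0,"ty": 0,"tz": 0,"turn": 0,"grip": 0.5}
    - {"tx": 0,"ty": 0,"tz": 0,"turn": 0,"grip": 0.5}
  newtons: 20

```text
time: 3.35
position: [0.5526, 0.2012, 0.0338]
tool_rot: [1.706, 2.637, 0.003]
ft_force: [-0.1, 0.1, 2.6]
grip_width: 0.688
grip_force: 20.0
```

```bash
python3 -c "
from h import *
plan(554,195.3,36,23.8)"
```

```text
t3.35 pos [552.6 201.2  33.8] head 24.2 tilt [ 0.002  0.001 -1.   ] j7 0.16 F [-0.1  0.1  2.6] w 0.688 f 20.0
turn total 0.05 | shift total [-0.1  -0.02  0.05] | rows 1 [-0.099 -0.018  0.046]
```

Emit:
send_rows:
  steps:
    - {"tx": 0,"ty": 0,"tz": -0.6,"turn": 0,"grip": 0.5}
    - {"tx": 0,"ty": 0,"tz": -0.8,"turn": 0,"grip": 0.5}
    - {"tx": 0,"ty": 0,"tz": -0.8,"turn": 0,"grip": 0.5}
    - {"tx": 0,"ty": 0,"tz": -0.4,"turn": 0,"grip": 0.5}

```text
time: 3.85
position: [0.5528, 0.2009, 0.1918]
tool_rot: [1.706, 2.636, 0.006]
ft_force: [0.5, 0.6, -2.2]
grip_width: 0.691
grip_force: 20.0
```

Emit:
send_rows:
  steps:
    - {"tx": 0,"ty": 0,"tz": 0,"turn": 0,"grip": 0.5}
    - {"tx": 0,"ty": 0,"tz": 0,"turn": 0,"grip": 0.5}
    - {"tx": 0,"ty": 0,"tz": 0,"turn": 0,"grip": 0.5}
  newtons: 5

```text
time: 4.22
position: [0.5507, 0.2002, 0.1866]
tool_rot: [-1.706, -2.636, 0.005]
ft_force: [0.6, 0.0, -1.6]
grip_width: 0.687
grip_force: 5.0
```

```bash
python3 - <<'E'
from h import *
plan(554,195.3,36,23.8); print(ctrl.get_state()['torque'])
im=snap('side','s1')['pixels'][:,:,::-1]; im2=snap('top','t1')['pixels'][:,:,::-1]
o=np.hstack([cv2.resize(im[20:220,160:360],(400,400)),cv2.resize(im2[60:260,70:270],(400,400))]); cv2.imwrite('pics/v1.png',o)
E
```

```text
t4.22 pos [550.7 200.2 186.6] head 24.2 tilt [-0.003 -0.002 -1.   ] j7 0.10 F [ 0.6  0.  -1.6] w 0.687 f 5.0
turn total 0.05 | shift total [-0.1   0.02  2.59] | rows 3 [-0.032  0.006  0.864]
[-0.04594264  0.06174414 -0.00677612]
```

View pics/v1.png

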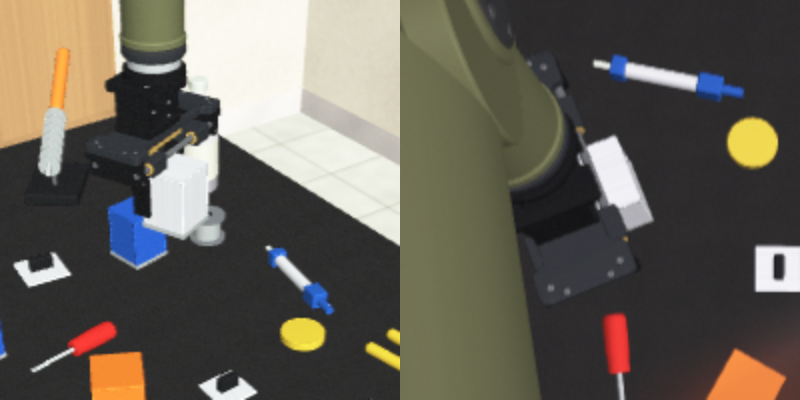

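Still held upright at 5 N (left half of the crop, pot at (178,195)). I'll drop the grip to 3 N to let it swing.

Emit:
send_rows:
  steps:
    - {"tx": 0,"ty": 0,"tz": 0,"turn": 0,"grip": 0.5}
    - {"tx": 0,"ty": 0,"tz": 0,"turn": 0,"grip": 0.5}
    - {"tx": 0,"ty": 0,"tz": 0,"turn": 0,"grip": 0.5}
    - {"tx": 0,"ty": 0,"tz": 0,"turn": 0,"grip": 0.5}
  newtons: 3

```text
time: 4.82
position: [0.5519, 0.2006, 0.1886]
tool_rot: [1.707, 2.638, 0.0]
ft_force: [0.6, -0.3, -2.0]
grip_width: 0.692
grip_force: 3.0
```

```bash
python3 - <<'E'
from h import *
plan(574,-178,186,4.5); print(ctrl.get_state()['torque'])
im=snap('side','s2')['pixels'].astype(int); a=np.load('pics/s1.npz')['p'].astype(int)
d=(abs(im-a).max(2)>40)[20:220,160:360]; print(d.sum(),np.argwhere(d).mean(0) if d.any() else '')
E
```

```text
t4.83 pos [551.9 200.6 188.6] head 24.2 tilt [ 0.  0. -1.] j7 0.10 F [ 0.6 -0.3 -2. ] w 0.692 f 3.0
turn total 2.46 | shift total [-6.32 -0.13  0.13] | rows 7 [-0.903 -0.018  0.018]
[0.03161176 0.08091103 0.00821111]
443 [61.31376975 82.74492099]
```

It does not pivot under its own weight. I'll use a vertical jerk, a fast descent and a stop, to start the swing.

Emit:
send_rows:
  steps:
    - {"tx": 0,"ty": 0,"tz": -0.7,"turn": 0,"grip": 0.5}
    - {"tx": 0,"ty": 0,"tz": -0.7,"turn": 0,"grip": 0.5}
    - {"tx": 0,"ty": 0,"tz": 0,"turn": 0,"grip": 0.5}
    - {"tx": 0,"ty": 0,"tz": 0.8,"turn": 0,"grip": 0.5}
    - {"tx": 0,"ty": 0,"tz": 0.8,"turn": 0,"grip": 0.5}
    - {"tx": 0,"ty": 0,"tz": -0.3,"turn": 0,"grip": 0.5}
    - {"tx": 0,"ty": 0,"tz": 0,"turn": 0,"grip": 0.5}
  newtons: 3

```text
time: 5.75
position: [0.5541, 0.2013, 0.1986]
tool_rot: [1.705, 2.635, 0.008]
ft_force: [0.8, -0.3, 0.7]
grip_width: 0.527
grip_force: 0.0
```

```bash
python3 - <<'E'
from h import *
plan(574,-178,186,4.5); print(ctrl.get_state()['torque'])
im=snap('side','s3')['pixels'][:,:,::-1]; im2=snap('top','t3')['pixels'][:,:,::-1]
o=np.hstack([cv2.resize(im[20:220,160:360],(400,400)),cv2.resize(im2[60:260,70:270],(400,400))]); cv2.imwrite('pics/v3.png',o)
E
```

```text
t5.75 pos [554.1 201.3 198.6] head 24.2 tilt [ 0.006  0.003 -1.   ] j7 0.10 F [ 0.8 -0.3  0.7] w 0.527 f 0.0
turn total 2.46 | shift total [-6.33 -0.17  0.29] | rows 7 [-0.904 -0.024  0.042]
[-0.07616662 -0.01310904  0.0212745 ]
```

View pics/v3.png

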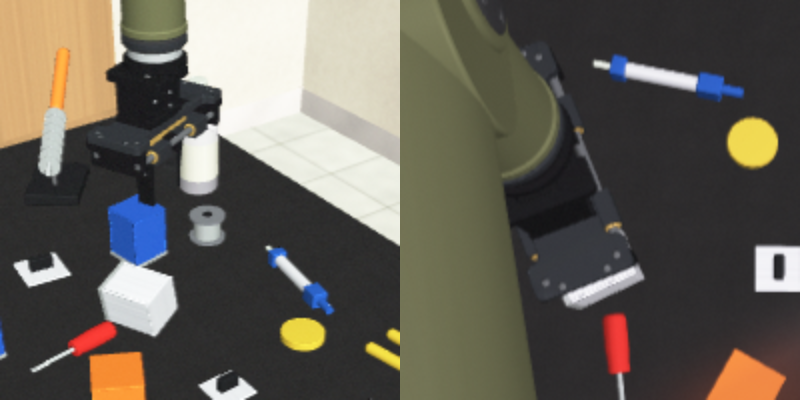

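The pot slipped out and lies on its side, left half (138,298) in the side crop. The bystanders look unmoved. I'll clear the arm and look again.

Emit:
send_rows:
  steps:
    - {"tx": 0,"ty": 0,"tz": -0.5,"turn": 0,"grip": 1}
    - {"tx": 0.8,"ty": 0,"tz": 0,"turn": 0,"grip": 1}
    - {"tx": 0.9,"ty": 0,"tz": 0,"turn": 0,"grip": 1}
    - {"tx": 0.9,"ty": 0,"tz": 0,"turn": 0,"grip": 1}
    - {"tx": 0.9,"ty": 0,"tz": 0,"turn": 0,"grip": 1}
  newtons: 20

```text
time: 6.48
position: [0.4658, 0.3943, 0.2271]
tool_rot: [1.707, 2.637, 0.007]
ft_force: [-0.2, -0.0, -1.2]
grip_width: 0.963
grip_force: 0.0
```

```bash
python3 - <<'E'
from h import *
im=snap('side','s4')['pixels'][:,:,::-1]; im2=snap('top','t4')['pixels'][:,:,::-1]
o=np.hstack([cv2.resize(im[120:240,180:300],(400,400),interpolation=cv2.INTER_CUBIC),cv2.resize(im2[130:250,130:250],(400,400),interpolation=cv2.INTER_CUBIC)]); cv2.imwrite('pics/v4.png',o)
E
```

```text
(no output)
```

View pics/v4.png

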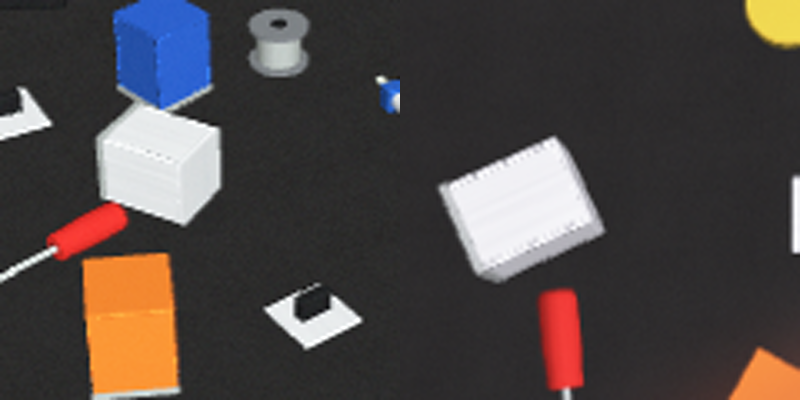

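The pot lies on its side. Its base faces −y, which is right in the top view, and its mouth with the bead faces +y, left at about (462,230). The screwdriver is untouched. I'll measure it.

```bash
python3 - <<'E'
from h import *
im=cv2.imread('pics/t4.png'); g=cv2.cvtColor(im,6); 
c0=g[185:215,270//1:200] if 0 else None
v,u=130+210*.3,130+515*.3
for t in (200,215,225):
    m=(g>t).astype(np.uint8); _,L=cv2.connectedComponents(m); k=(L==L[int(v),int(u)]).astype(np.uint8)
    c=max(cv2.findContours(k,0,2)[0],key=cv2.contourArea)
    r=cv2.minAreaRect(np.array([w('top0',a,b,.06)[:2] for a,b in c[:,0]],dtype=np.float32)*1000); print(t,g[int(v),int(u)],r)
h=R.from_rotvec(ctrl.get_state()['tool_rot']).as_matrix(); print(h[:2,0])
a=cv2.imread('pics/top0.png').astype(int); d=(abs(im-a).max(2)>50); 
n,l,s,ce=cv2.connectedComponentsWithStats(d.astype(np.uint8)); print([ (q[:5]*1).tolist() for q in s[1:] if q[4]>15])
E
```

```text
200 45 ((548.0575561523438, -0.2420654296875), (843.3695068359375, 1195.0072021484375), 1.825641393661499)
215 45 ((549.1915893554688, -8.364990234375), (866.5153198242188, 1194.2373046875), 3.092524290084839)
225 45 ((549.1012573242188, -6.6915283203125), (866.515380859375, 1197.589111328125), 3.092524290084839)
[-0.42039693  0.90732216]
[[163, 150, 42, 40, 899], [0, 153, 24, 70, 379], [141, 175, 50, 40, 1159], [1, 189, 17, 47, 89], [28, 240, 8, 4, 19]]
```

```bash
python3 - <<'E'
from h import *
im=cv2.imread('pics/t4.png'); g=cv2.cvtColor(im,6)
v,u=193,165
for t in (205,225,235):
    m=(g>t).astype(np.uint8); _,L=cv2.connectedComponents(m); k=(L==L[v,u]).astype(np.uint8)
    c=max(cv2.findContours(k,0,2)[0],key=cv2.contourArea)
    r=cv2.minAreaRect(np.array([w('t4',a,b,.06)[:2] for a,b in c[:,0]],dtype=np.float32)*1000); print(t,g[v,u],r,cv2.boxPoints(r).round(0).tolist())
E
```

```text
205 241 ((518.6091918945312, 211.19918823242188), (59.93777084350586, 75.63099670410156), 26.844175338745117) [[475.0, 231.0], [509.0, 164.0], [562.0, 191.0], [528.0, 258.0]]
225 241 ((518.7073364257812, 210.80279541015625), (58.61030578613281, 73.08975219726562), 26.848947525024414) [[476.0, 230.0], [509.0, 165.0], [561.0, 191.0], [528.0, 257.0]]
235 241 ((518.6928100585938, 210.835693359375), (58.45326614379883, 72.6805191040039), 26.663333892822266) [[476.0, 230.0], [509.0, 165.0], [561.0, 191.0], [529.0, 256.0]]
```

```bash
python3 -c "
from h import *
plan(500.5,246.7,68,26.8)"
```

```text
t6.58 pos [461.1 400.7 226.3] head 24.9 tilt [-0.001  0.006 -1.   ] j7 -0.27 F [-0.4  0.3  0.2] w 0.990 f 0.0
turn total -0.24 | shift total [-2.59 -0.57  2.72] | rows 3 [-0.862 -0.19   0.907]
```

Emit:
send_rows:
  steps:
    - {"tx": 0,"ty": 0,"tz": 0,"turn": -0.24,"grip": 1}
    - {"tx": -0.86,"ty": -0.19,"tz": 0,"turn": 0,"grip": 1}
    - {"tx": -0.86,"ty": -0.19,"tz": 0,"turn": 0,"grip": 1}
    - {"tx": -0.86,"ty": -0.19,"tz": 0.3,"turn": 0,"grip": 1}
    - {"tx": 0,"ty": 0,"tz": 0.9,"turn": 0,"grip": 1}
    - {"tx": 0,"ty": 0,"tz": 0.3,"turn": 0,"grip": 1}
    - {"tx": 0,"ty": 0,"tz": 0,"turn": 0,"grip": 1}
  newtons: 5

```text
time: 7.45
position: [0.5029, 0.2377, 0.1343]
tool_rot: [-1.662, -2.665, 0.002]
ft_force: [-0.2, 0.4, 0.2]
grip_width: 1.002
grip_force: 0.0
```

```bash
python3 -c "
from h import *
plan(500.5,246.7,68,26.8)"
```

```text
t7.45 pos [502.9 237.7 134.3] head 26.1 tilt [-0.001 -0.001 -1.   ] j7 0.03 F [-0.2  0.4  0.2] w 1.002 f 0.0
turn total -0.08 | shift total [0.15 0.03 1.19] | rows 2 [0.076 0.016 0.594]
```

Emit:
send_rows:
  steps:
    - {"tx": 0.15,"ty": 0.03,"tz": 0.6,"turn": -0.08,"grip": 1}
    - {"tx": 0,"ty": 0,"tz": 0.59,"turn": 0,"grip": 1}
    - {"tx": 0,"ty": 0,"tz": 0,"turn": 0,"grip": 1}
    - {"tx": 0,"ty": 0,"tz": 0,"turn": 0,"grip": 1}

```text
time: 7.95
position: [0.5025, 0.248, 0.0656]
tool_rot: [1.646, 2.674, 0.005]
ft_force: [-0.1, -0.7, 1.0]
grip_width: 1.0
grip_force: 0.0
```

```bash
python3 -c "
from h import *
plan(500.5,246.7,68,26.8)"
```

```text
t7.95 pos [502.5 248.   65.6] head 26.8 tilt [ 0.003  0.002 -1.   ] j7 0.05 F [-0.1 -0.7  1. ] w 1.000 f 0.0
turn total -0.0 | shift total [-0.   -0.04  0.04] | rows 1 [-0.005 -0.04   0.043]
```

Emit:
send_rows:
  steps:
    - {"tx": 0,"ty": 0,"tz": 0,"turn": 0,"grip": 0.5}
    - {"tx": 0,"ty": 0,"tz": 0,"turn": 0,"grip": 0.5}
    - {"tx": 0,"ty": 0,"tz": 0,"turn": 0,"grip": 0.5}
    - {"tx": 0,"ty": 0,"tz": 0,"turn": 0,"grip": 0.5}
    - {"tx": -0.09,"ty": 0,"tz": -0.1,"turn": 0,"grip": 0.5}
    - {"tx": -0.09,"ty": 0,"tz": -0.1,"turn": 0,"grip": 0.5}
    - {"tx": -0.1,"ty": 0,"tz": -0.08,"turn": 0,"grip": 0.5}
    - {"tx": -0.1,"ty": 0,"tz": -0.08,"turn": 0,"grip": 0.5}
    - {"tx": -0.12,"ty": 0,"tz": -0.06,"turn": 0,"grip": 0.5}
    - {"tx": -0.12,"ty": 0,"tz": -0.06,"turn": 0,"grip": 0.5}
    - {"tx": -0.13,"ty": 0,"tz": -0.04,"turn": 0,"grip": 0.5}
    - {"tx": -0.13,"ty": 0,"tz": -0.04,"turn": 0,"grip": 0.5}
  newtons: 5

```text
time: 9.45
position: [0.5251, 0.1994, 0.0972]
tool_rot: [1.647, 2.675, 0.001]
ft_force: [-1.3, 0.4, 2.6]
grip_width: 0.689
grip_force: 5.0
```

```bash
python3 - <<'E'
from h import *
plan(500.5,246.7,68,26.8)
im=snap('side','s5')['pixels'][:,:,::-1]; im2=snap('top','t5')['pixels'][:,:,::-1]
o=np.hstack([cv2.resize(im[80:240,160:320],(400,400),interpolation=cv2.INTER_CUBIC),cv2.resize(im2[90:250,110:270],(400,400),interpolation=cv2.INTER_CUBIC)]); cv2.imwrite('pics/v5.png',o)
E
```

```text
t9.45 pos [525.1 199.4  97.2] head 26.8 tilt [ 0.001  0.    -1.   ] j7 0.15 F [-1.3  0.4  2.6] w 0.689 f 5.0
turn total -0.01 | shift total [ 0.89 -0.01  0.57] | rows 1 [ 0.889 -0.011  0.571]
```

View pics/v5.png

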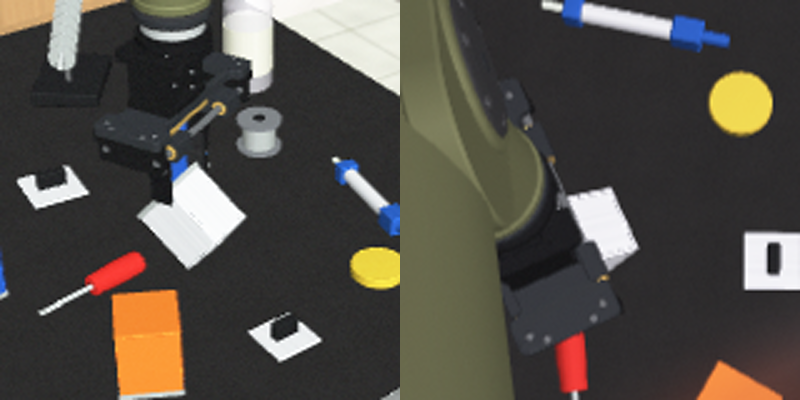

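Pot tilted up about 40° on its base edge at (195,265) in the left crop, still in the fingers. I continue the arc.

Emit:
send_rows:
  steps:
    - {"tx": -0.13,"ty": 0,"tz": -0.02,"turn": 0,"grip": 0.5}
    - {"tx": -0.13,"ty": 0,"tz": -0.02,"turn": 0,"grip": 0.5}
    - {"tx": -0.135,"ty": 0,"tz": 0,"turn": 0,"grip": 0.5}
    - {"tx": -0.135,"ty": 0,"tz": 0,"turn": 0,"grip": 0.5}
    - {"tx": -0.13,"ty": 0,"tz": 0.025,"turn": 0,"grip": 0.5}
    - {"tx": -0.13,"ty": 0,"tz": 0.025,"turn": 0,"grip": 0.5}
    - {"tx": -0.125,"ty": 0,"tz": 0.05,"turn": 0,"grip": 0.5}
    - {"tx": -0.125,"ty": 0,"tz": 0.05,"turn": 0,"grip": 0.5}
    - {"tx": -0.115,"ty": 0,"tz": 0.07,"turn": 0,"grip": 0.5}
    - {"tx": -0.115,"ty": 0,"tz": 0.07,"turn": 0,"grip": 0.5}
    - {"tx": -0.05,"ty": 0,"tz": 0.05,"turn": 0,"grip": 0.5}
    - {"tx": 0,"ty": 0,"tz": 0,"turn": 0,"grip": 0.5}

```text
time: 11.05
position: [0.5601, 0.1295, 0.0787]
tool_rot: [-1.647, -2.674, -0.001]
ft_force: [-0.7, -0.5, 3.2]
grip_width: 0.688
grip_force: 5.0
```

```bash
python3 - <<'E'
from h import *
plan(500.5,246.7,68,26.8)
im=snap('side','s6')['pixels'][:,:,::-1]; im2=snap('top','t6')['pixels'][:,:,::-1]
o=np.hstack([cv2.resize(im[80:240,160:320],(400,400),interpolation=cv2.INTER_CUBIC),cv2.resize(im2[90:250,110:270],(400,400),interpolation=cv2.INTER_CUBIC)]); cv2.imwrite('pics/v6.png',o)
E
```

```text
t11.05 pos [560.1 129.5  78.7] head 26.8 tilt [-0.001  0.001 -1.   ] j7 0.31 F [-0.7 -0.5  3.2] w 0.688 f 5.0
turn total -0.01 | shift total [ 2.19 -0.01  0.26] | rows 3 [ 0.73  -0.002  0.087]
```

View pics/v6.png

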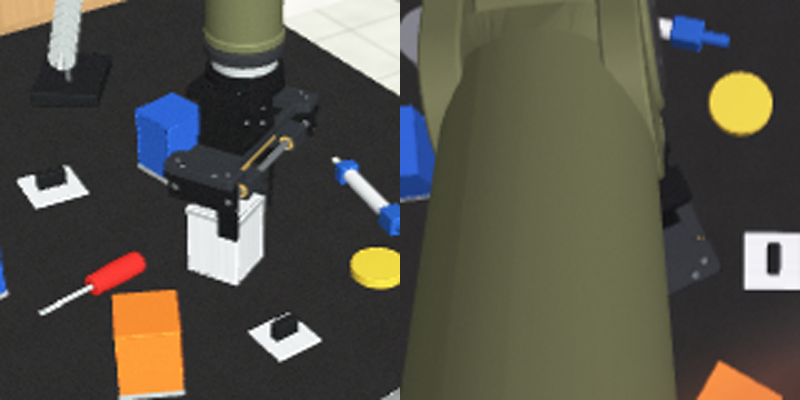

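The pot stands mouth up on the bench, bead on top, left crop (225,235), and nothing else moved. I release, centre the grasp and grip firmly.

Emit:
send_rows:
  steps:
    - {"tx": 0,"ty": 0,"tz": 0,"turn": 0,"grip": 1}
    - {"tx": 0,"ty": 0,"tz": 0,"turn": 0,"grip": 1}
    - {"tx": 0.4,"ty": 0,"tz": 0,"turn": 0,"grip": 1}
    - {"tx": 0,"ty": 0,"tz": 0.36,"turn": 0,"grip": 1}
    - {"tx": 0,"ty": 0,"tz": 0,"turn": 0,"grip": 1}
    - {"tx": 0,"ty": 0,"tz": 0,"turn": 0,"grip": 0.5}
    - {"tx": 0,"ty": 0,"tz": 0,"turn": 0,"grip": 0.5}
    - {"tx": 0,"ty": 0,"tz": 0,"turn": 0,"grip": 0.5}
    - {"tx": 0,"ty": 0,"tz": 0,"turn": 0,"grip": 0.5}
    - {"tx": 0,"ty": 0,"tz": -0.6,"turn": 0,"grip": 0.5}
    - {"tx": 0,"ty": 0,"tz": -0.7,"turn": 0,"grip": 0.5}
    - {"tx": 0,"ty": 0,"tz": -0.5,"turn": 0,"grip": 0.5}
  newtons: 25

```text
time: 12.65
position: [0.5497, 0.1505, 0.1667]
tool_rot: [1.647, 2.674, 0.001]
ft_force: [0.6, 0.5, -2.7]
grip_width: 0.684
grip_force: 25.0
```

Emit:
send_rows:
  steps:
    - {"tx": 0,"ty": 0,"tz": 0,"turn": 0.95,"grip": 0.5}
    - {"tx": 0,"ty": 0,"tz": 0,"turn": 0.95,"grip": 0.5}
    - {"tx": 0,"ty": 0,"tz": 0,"turn": 0.9,"grip": 0.5}

```text
time: 13.02
position: [0.549, 0.1504, 0.1648]
tool_rot: [-2.14, -2.299, 0.001]
ft_force: [-0.5, 0.1, -1.9]
grip_width: 0.686
grip_force: 25.0
```

```bash
python3 -c "
from h import *
plan(591.9,-218,165,4.5)"
```

```text
t13.03 pos [549.  150.4 164.8] head 4.1 tilt [-0.001 -0.    -1.   ] j7 -0.16 F [-0.5  0.1 -1.9] w 0.686 f 25.0
turn total -0.05 | shift total [-6.18  0.23  0.08] | rows 7 [-0.882  0.033  0.011]
```

Emit:
send_rows:
  steps:
    - {"tx": -0.5,"ty": 0.03,"tz": 0,"turn": -0.05,"grip": 0.5}
    - {"tx": -0.88,"ty": 0.03,"tz": 0,"turn": 0,"grip": 0.5}
    - {"tx": -0.88,"ty": 0.03,"tz": 0,"turn": 0,"grip": 0.5}
    - {"tx": -0.88,"ty": 0.03,"tz": 0,"turn": 0,"grip": 0.5}
    - {"tx": -0.88,"ty": 0.03,"tz": 0,"turn": 0,"grip": 0.5}
    - {"tx": -0.88,"ty": 0.03,"tz": 0,"turn": 0,"grip": 0.5}
    - {"tx": -0.7,"ty": 0.03,"tz": 0,"turn": 0,"grip": 0.5}
    - {"tx": -0.5,"ty": 0.02,"tz": 0,"turn": 0,"grip": 0.5}
    - {"tx": 0,"ty": 0,"tz": 0,"turn": 0,"grip": 0.5}
    - {"tx": 0,"ty": 0,"tz": 0,"turn": 0,"grip": 0.5}

```text
time: 14.28
position: [0.5932, -0.2118, 0.1646]
tool_rot: [-2.126, -2.311, -0.001]
ft_force: [0.3, -0.0, -2.6]
grip_width: 0.691
grip_force: 25.0
```

```bash
python3 - <<'E'
from h import *
plan(591.9,-218,65,4.5)
snap('side','s7')
E
```

```text
t14.28 pos [ 593.2 -211.8  164.6] head 4.8 tilt [-0.001  0.001 -1.   ] j7 0.57 F [ 0.3 -0.  -2.6] w 0.691 f 25.0
turn total 0.04 | shift total [-0.1  -0.03  1.74] | rows 2 [-0.05  -0.015  0.871]
```

Emit:
send_rows:
  steps:
    - {"tx": -0.1,"ty": -0.03,"tz": 0.5,"turn": 0,"grip": 0.5}
    - {"tx": 0,"ty": 0,"tz": 0.6,"turn": 0,"grip": 0.5}
    - {"tx": 0,"ty": 0,"tz": 0.4,"turn": 0,"grip": 0.5}
    - {"tx": 0,"ty": 0,"tz": 0.15,"turn": 0,"grip": 0.5}
    - {"tx": 0,"ty": 0,"tz": 0.05,"turn": 0,"grip": 0.5}
    - {"tx": 0,"ty": 0,"tz": 0,"turn": 0,"grip": 0.5}

```text
time: 15.08
position: [0.5928, -0.219, 0.0641]
tool_rot: [2.126, 2.311, 0.001]
ft_force: [0.6, 0.4, -1.2]
grip_width: 0.686
grip_force: 25.0
```

Emit:
send_rows:
  steps:
    - {"tx": 0,"ty": 0,"tz": 0.03,"turn": 0,"grip": 0.5}
    - {"tx": 0,"ty": 0,"tz": 0.02,"turn": 0,"grip": 0.5}
    - {"tx": 0,"ty": 0,"tz": 0,"turn": 0,"grip": 0.5}

```text
time: 15.45
position: [0.5925, -0.2193, 0.0606]
tool_rot: [2.127, 2.311, 0.001]
ft_force: [-0.5, 0.7, -0.6]
grip_width: 0.685
grip_force: 25.0
```

Emit:
send_rows:
  steps:
    - {"tx": 0,"ty": 0,"tz": 0.03,"turn": 0,"grip": 0.5}
    - {"tx": 0,"ty": 0,"tz": 0,"turn": 0,"grip": 0.5}

```text
time: 15.7
position: [0.5924, -0.2193, 0.0606]
tool_rot: [2.127, 2.312, 0.002]
ft_force: [-3.7, 1.6, 10.1]
grip_width: 0.686
grip_force: 25.0
```

Emit:
send_rows:
  steps:
    - {"tx": 0,"ty": 0,"tz": 0,"turn": 0,"grip": 1}
    - {"tx": 0,"ty": 0,"tz": 0,"turn": 0,"grip": 1}
    - {"tx": 0,"ty": 0,"tz": 0,"turn": 0,"grip": 1}
    - {"tx": 0,"ty": 0,"tz": -0.8,"turn": 0,"grip": 1}
    - {"tx": 0,"ty": 0,"tz": -0.9,"turn": 0,"grip": 1}
    - {"tx": 0.9,"ty": 0,"tz": -0.9,"turn": 0,"grip": 1}
    - {"tx": 0.95,"ty": 0,"tz": 0,"turn": 0,"grip": 1}
    - {"tx": 0.95,"ty": 0,"tz": 0,"turn": 0,"grip": 1}
    - {"tx": 0.95,"ty": 0,"tz": 0,"turn": 0,"grip": 1}
    - {"tx": 0,"ty": 0,"tz": 0,"turn": 1,"grip": 1}
    - {"tx": 0,"ty": 0,"tz": 0,"turn": 1,"grip": 1}
    - {"tx": 0,"ty": 0,"tz": 0,"turn": 1,"grip": 1}

```text
time: 17.2
position: [0.5741, -0.0046, 0.2044]
tool_rot: [-2.565, -1.813, 0.0]
ft_force: [1.2, 0.2, 0.1]
grip_width: 1.0
grip_force: 0.0
```

Emit:
send_rows:
  steps:
    - {"tx": 0,"ty": 0,"tz": 0,"turn": 1,"grip": 1}
    - {"tx": 0,"ty": 0,"tz": 0,"turn": 1,"grip": 1}
    - {"tx": 0,"ty": 0,"tz": 0,"turn": 1,"grip": 1}
    - {"tx": 0,"ty": 0,"tz": 0,"turn": 1,"grip": 1}
    - {"tx": 0,"ty": 0,"tz": 0,"turn": 1,"grip": 1}
    - {"tx": 0,"ty": 0,"tz": 0,"turn": 1,"grip": 1}
    - {"tx": 0,"ty": 0,"tz": 0,"turn": 1,"grip": 1}
    - {"tx": 0,"ty": 0,"tz": 0,"turn": 1,"grip": 1}
    - {"tx": 0,"ty": 0,"tz": 0,"turn": 0.66,"grip": 1}

```text
time: 18.32
position: [0.5741, -0.0048, 0.2044]
tool_rot: [3.141, 0.035, -0.0]
ft_force: [-0.3, -0.4, 0.1]
grip_width: 0.998
grip_force: 0.0
```

```bash
python3 - <<'E'
from h import *
plan(524.6,8.9,20,-88.5)
im=snap('top','t8')['pixels']; snap('side','s8')
g=im.astype(int); 
a=cv2.resize(im[130:210,320:440,::-1],(798,532),interpolation=cv2.INTER_CUBIC); cv2.imwrite('pics/v8.png',a)
E
```

```text
t18.32 pos [574.1  -4.8 204.4] head -88.7 tilt [-0. -0. -1.] j7 -1.45 F [-0.3 -0.4  0.1] w 0.998 f 0.0
turn total -0.03 | shift total [-0.82 -0.25  3.16] | rows 4 [-0.205 -0.062  0.789]
```

View pics/v8.png

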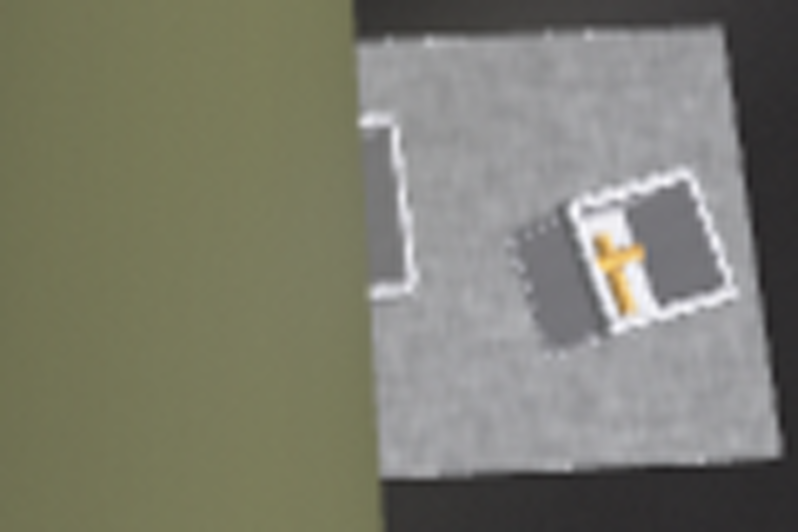

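The view shows the tall pot's mouth edge at (395,122)–(415,290). The small pot's rim corners are (568,203), (690,168), (738,297) and (610,333). Next I compute the rim pose and go for the small lid.

```bash
python3 - <<'E'
from h import *
q=np.array([(568,203),(690,168),(738,297),(610,333)],float); q=np.c_[(q[:,0]+.5)/6.65-.5+320,(q[:,1]+.5)/6.65-.5+130]
p=np.array([w('t8',a,b,.053)[:2]*1000 for a,b in q],dtype=np.float32)
print(p.round(1),p.mean(0),cv2.minAreaRect(p)); d=np.roll(p,-1,0)-p; print(np.hypot(*d.T), np.degrees(np.arctan2(d[:,1],d[:,0])))
q=np.array([(397,115),(420,296)],float); q=np.c_[(q[:,0]+.5)/6.65-.5+320,(q[:,1]+.5)/6.65-.5+130]
print([w('t8',a,b,.083)[:2]*1000 for a,b in q])
E
```

```text
[[ 604.2 -316.1]
 [ 617.8 -359. ]
 [ 573.5 -372.9]
 [ 559.8 -328.3]] [ 588.806   -344.07278] ((588.8404541015625, -343.8018493652344), (46.48049545288086, 46.69670486450195), 17.03160858154297)
[44.97875  46.481907 46.696705 46.051704] [ -72.396645 -162.52196   107.03161    15.341757]
[array([ 624.05807064, -246.37795463]), array([ 563.99564079, -251.71853036])]
```

Emit:
send_rows:
  steps:
    - {"tx": -0.82,"ty": -0.25,"tz": 0.8,"turn": 0,"grip": 0.6}
    - {"tx": 0,"ty": 0,"tz": 0.8,"turn": 0,"grip": 0.6}
    - {"tx": 0,"ty": 0,"tz": 0.6,"turn": 0,"grip": 0.6}
    - {"tx": 0,"ty": 0,"tz": 0,"turn": 0,"grip": 0.6}

```text
time: 18.92
position: [0.5278, 0.0072, 0.0757]
tool_rot: [3.14, 0.042, -0.009]
ft_force: [-0.0, 0.1, 0.5]
grip_width: 0.649
grip_force: 0.0
```

```bash
python3 -c "
from h import *
plan(524.6,8.9,30,-88.5)"
```

```text
t18.93 pos [527.8   7.2  75.7] head -88.5 tilt [-0.006 -0.002 -1.   ] j7 -1.43 F [-0.   0.1  0.5] w 0.649 f 0.0
turn total 0.01 | shift total [-0.05 -0.03  0.84] | rows 1 [-0.052 -0.029  0.844]
```

Emit:
send_rows:
  steps:
    - {"tx": -0.05,"ty": -0.03,"tz": 0.5,"turn": 0,"grip": 0.6}
    - {"tx": 0,"ty": 0,"tz": 0.32,"turn": 0,"grip": 0.6}
    - {"tx": 0,"ty": 0,"tz": 0,"turn": 0,"grip": 0.6}
    - {"tx": 0,"ty": 0,"tz": 0,"turn": 0,"grip": 0.6}

```text
time: 19.42
position: [0.5282, 0.009, 0.0298]
tool_rot: [-3.141, -0.04, -0.003]
ft_force: [0.5, 0.1, -0.1]
grip_width: 0.6
grip_force: 0.0
```

```bash
python3 -c "
from h import *
plan(524.6,8.9,31,-88.5)"
```

```text
t19.43 pos [528.2   9.   29.8] head -88.5 tilt [ 0.002  0.    -1.   ] j7 -1.39 F [ 0.5  0.1 -0.1] w 0.600 f 0.0
turn total -0.0 | shift total [-0.06  0.    0.06] | rows 1 [-0.06   0.     0.064]
```

Emit:
send_rows:
  steps:
    - {"tx": -0.06,"ty": 0,"tz": 0.06,"turn": 0,"grip": 0.6}
    - {"tx": 0,"ty": 0,"tz": 0,"turn": 0,"grip": 0.6}
    - {"tx": 0,"ty": 0,"tz": 0,"turn": 0,"grip": 0}
    - {"tx": 0,"ty": 0,"tz": 0,"turn": 0,"grip": 0}
    - {"tx": 0,"ty": 0,"tz": 0,"turn": 0,"grip": 0}
    - {"tx": 0,"ty": 0,"tz": 0,"turn": 0,"grip": 0}
    - {"tx": 0,"ty": 0,"tz": 0,"turn": 0,"grip": 0}
  newtons: 25

```text
time: 20.3
position: [0.5236, 0.009, 0.0251]
tool_rot: [-3.141, -0.04, -0.0]
ft_force: [0.3, 0.5, -0.2]
grip_width: 0.141
grip_force: 25.0
```

```bash
python3 -c "
from h import *
plan(524.6,8.9,31,-88.5)"
```

```text
t20.30 pos [523.6   9.   25.1] head -88.5 tilt [ 0.  0. -1.] j7 -1.39 F [ 0.3  0.5 -0.2] w 0.141 f 25.0
turn total -0.0 | shift total [ 0.02  0.   -0.01] | rows 1 [ 0.017  0.003 -0.015]
```

Emit:
send_rows:
  steps:
    - {"tx": 0,"ty": 0,"tz": -0.6,"turn": 0,"grip": 0}
    - {"tx": 0,"ty": 0,"tz": -0.9,"turn": -0.95,"grip": 0}
    - {"tx": 0,"ty": 0,"tz": -0.9,"turn": -0.96,"grip": 0}
    - {"tx": 0,"ty": 0,"tz": -0.5,"turn": 0,"grip": 0}
    - {"tx": 0,"ty": 0,"tz": 0,"turn": 0,"grip": 0}

```text
time: 20.92
position: [0.5252, 0.0091, 0.2016]
tool_rot: [-3.107, -0.457, -0.008]
ft_force: [0.4, 0.3, -0.5]
grip_width: 0.139
grip_force: 25.0
```

```bash
python3 -c "
from h import *
plan(587.8,-344.3,200,-73.2)"
```

```text
t20.93 pos [525.2   9.1 201.6] head -73.3 tilt [ 0.005  0.002 -1.   ] j7 -1.29 F [ 0.4  0.3 -0.5] w 0.139 f 25.0
turn total -0.01 | shift total [-0.7   5.94  0.11] | rows 7 [-0.1    0.849  0.016]
```

Emit:
send_rows:
  steps:
    - {"tx": -0.1,"ty": 0.6,"tz": 0,"turn": 0,"grip": 0}
    - {"tx": -0.1,"ty": 0.85,"tz": 0,"turn": 0,"grip": 0}
    - {"tx": -0.1,"ty": 0.85,"tz": 0,"turn": 0,"grip": 0}
    - {"tx": -0.1,"ty": 0.85,"tz": 0,"turn": 0,"grip": 0}
    - {"tx": -0.1,"ty": 0.85,"tz": 0,"turn": 0,"grip": 0}
    - {"tx": -0.1,"ty": 0.85,"tz": 0,"turn": 0,"grip": 0}
    - {"tx": -0.1,"ty": 0.7,"tz": 0,"turn": 0,"grip": 0}
    - {"tx": 0,"ty": 0.39,"tz": 0,"turn": 0,"grip": 0}
    - {"tx": 0,"ty": 0,"tz": 0.6,"turn": 0,"grip": 0}
    - {"tx": 0,"ty": 0,"tz": 0.6,"turn": 0,"grip": 0}
    - {"tx": 0,"ty": 0,"tz": 0.3,"turn": 0,"grip": 0}
    - {"tx": 0,"ty": 0,"tz": 0,"turn": 0,"grip": 0}

```text
time: 22.42
position: [0.585, -0.3436, 0.107]
tool_rot: [-3.106, -0.457, 0.005]
ft_force: [0.2, -0.4, -0.6]
grip_width: 0.135
grip_force: 25.0
```

```bash
python3 -c "
from h import *
plan(587.8,-344.3,79,-73.2)"
```

```text
t22.43 pos [ 585.  -343.6  107. ] head -73.3 tilt [-0.003  0.001 -1.   ] j7 -0.48 F [ 0.2 -0.4 -0.6] w 0.135 f 25.0
turn total -0.01 | shift total [0.04 0.02 0.55] | rows 1 [0.042 0.025 0.55 ]
```

Emit:
send_rows:
  steps:
    - {"tx": 0.04,"ty": 0.02,"tz": 0.2,"turn": 0,"grip": 0}
    - {"tx": 0,"ty": 0,"tz": 0.2,"turn": 0,"grip": 0}
    - {"tx": 0,"ty": 0,"tz": 0,"turn": 0,"grip": 0}
    - {"tx": 0,"ty": 0,"tz": 0,"turn": 0,"grip": 0}

```text
time: 22.92
position: [0.5889, -0.3449, 0.0855]
tool_rot: [3.108, 0.458, 0.001]
ft_force: [0.7, -0.5, -0.4]
grip_width: 0.14
grip_force: 25.0
```

```bash
python3 -c "
from h import *
plan(587.8,-344.3,78,-73.2)"
```

```text
t22.93 pos [ 588.9 -344.9   85.5] head -73.2 tilt [ 0.001 -0.    -1.   ] j7 -0.47 F [ 0.7 -0.5 -0.4] w 0.140 f 25.0
turn total -0.01 | shift total [-0.01 -0.02  0.21] | rows 1 [-0.014 -0.015  0.208]
```

Emit:
send_rows:
  steps:
    - {"tx": -0.014,"ty": -0.015,"tz": 0.1,"turn": 0,"grip": 0}
    - {"tx": 0,"ty": 0,"tz": 0.06,"turn": 0,"grip": 0}
    - {"tx": 0,"ty": 0,"tz": 0.04,"turn": 0,"grip": 0}
    - {"tx": 0,"ty": 0,"tz": 0.02,"turn": 0,"grip": 0}
    - {"tx": 0,"ty": 0,"tz": 0,"turn": 0,"grip": 0}

```text
time: 23.55
position: [0.5876, -0.3441, 0.0732]
tool_rot: [-3.107, -0.458, -0.0]
ft_force: [-2.7, 1.8, 6.8]
grip_width: 0.132
grip_force: 25.0
```

Emit:
send_rows:
  steps:
    - {"tx": 0,"ty": 0,"tz": 0,"turn": 0,"grip": 0.35}
    - {"tx": 0,"ty": 0,"tz": 0,"turn": 0,"grip": 0.35}
    - {"tx": 0,"ty": 0,"tz": 0,"turn": 0,"grip": 0.35}
    - {"tx": 0,"ty": 0,"tz": -0.5,"turn": 0,"grip": 0.35}
    - {"tx": 0,"ty": 0,"tz": -0.8,"turn": 0,"grip": 0.35}
    - {"tx": 0,"ty": 0,"tz": -0.8,"turn": 0,"grip": 0.35}
    - {"tx": 0,"ty": -0.7,"tz": -0.3,"turn": 0,"grip": 0.5}
    - {"tx": 0,"ty": -0.9,"tz": 0,"turn": 0,"grip": 0.5}
    - {"tx": 0,"ty": -0.9,"tz": 0,"turn": 0,"grip": 0.5}
    - {"tx": 0,"ty": -0.9,"tz": 0,"turn": 0,"grip": 0.5}
    - {"tx": 0,"ty": -0.9,"tz": 0,"turn": 0,"grip": 0.5}
    - {"tx": 0,"ty": -0.9,"tz": 0,"turn": 0,"grip": 0.5}

```text
time: 25.05
position: [0.497, -0.0437, 0.2159]
tool_rot: [-3.108, -0.458, -0.001]
ft_force: [0.6, 0.3, 0.6]
grip_width: 0.501
grip_force: 0.0
```

Emit:
send_rows:
  steps:
    - {"tx": 0,"ty": -0.9,"tz": 0,"turn": 0,"grip": 0.5}
    - {"tx": 0,"ty": 0,"tz": 0,"turn": 1,"grip": 0.5}
    - {"tx": 0,"ty": 0,"tz": 0,"turn": 1,"grip": 0.5}
    - {"tx": 0,"ty": 0,"tz": 0,"turn": 0.95,"grip": 0.5}
    - {"tx": 0,"ty": 0,"tz": 0,"turn": 0,"grip": 0.5}

```text
time: 25.68
position: [0.4821, 0.0061, 0.2159]
tool_rot: [-3.136, 0.186, -0.0]
ft_force: [0.6, 0.4, -0.6]
grip_width: 0.498
grip_force: 0.0
```

```bash
python3 - <<'E'
from h import *
plan(458.6,382.9,200,-96.8); snap('side','s9'); im=snap('top','t9')['pixels']
a=np.hstack([cv2.resize(im[120:210,300:440,::-1],(560,360),interpolation=cv2.INTER_CUBIC)]); cv2.imwrite('pics/v9.png',a)
E
```

```text
t25.68 pos [482.1   6.1 215.9] head -96.8 tilt [ 0.  0. -1.] j7 -1.79 F [ 0.6  0.4 -0.6] w 0.498 f 0.0
turn total 0.0 | shift total [-1.13 -6.19  0.35] | rows 7 [-0.162 -0.884  0.05 ]
```

Emit:
send_rows:
  steps:
    - {"tx": -0.16,"ty": -0.88,"tz": 0,"turn": 0,"grip": 0.5}
    - {"tx": -0.16,"ty": -0.88,"tz": 0,"turn": 0,"grip": 0.5}
    - {"tx": -0.16,"ty": -0.88,"tz": 0,"turn": 0,"grip": 0.5}
    - {"tx": -0.16,"ty": -0.88,"tz": 0,"turn": 0,"grip": 0.5}
    - {"tx": -0.16,"ty": -0.88,"tz": 0,"turn": 0,"grip": 0.5}
    - {"tx": -0.16,"ty": -0.88,"tz": 0,"turn": 0,"grip": 0.5}
    - {"tx": -0.16,"ty": -0.9,"tz": 0,"turn": 0,"grip": 0.5}
    - {"tx": 0,"ty": 0,"tz": 0.7,"turn": 0,"grip": 0.5}
    - {"tx": 0,"ty": 0,"tz": 0.7,"turn": 0,"grip": 0.5}
    - {"tx": 0,"ty": 0,"tz": 0.7,"turn": 0,"grip": 0.5}
    - {"tx": 0,"ty": 0,"tz": 0,"turn": 0,"grip": 0.5}
    - {"tx": 0,"ty": 0,"tz": 0,"turn": 0,"grip": 0.5}

```text
time: 27.28
position: [0.4606, 0.3831, 0.0915]
tool_rot: [-3.135, 0.187, -0.002]
ft_force: [0.4, -0.7, -0.7]
grip_width: 0.5
grip_force: 0.0
```

```bash
python3 -c "
from h import *
plan(458.6,382.9,31,-96.8)"
```

```text
t27.27 pos [460.6 383.1  91.5] head -96.8 tilt [ 0.002  0.001 -1.   ] j7 -2.30 F [ 0.4 -0.7 -0.7] w 0.500 f 0.0
turn total -0.0 | shift total [-0.03  0.01  1.09] | rows 2 [-0.016  0.004  0.546]
```

View pics/v9.png

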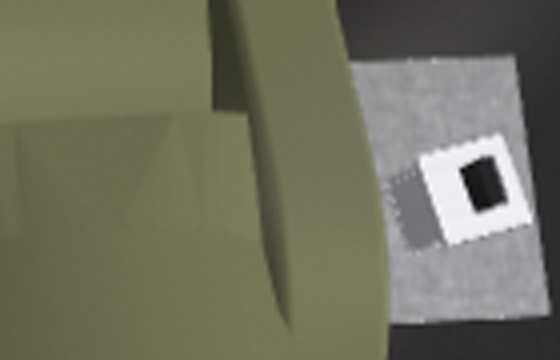

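The small lid sits square on the small pot, (475,190). I go for the large lid.

Emit:
send_rows:
  steps:
    - {"tx": -0.03,"ty": 0,"tz": 0.6,"turn": 0,"grip": 0.5}
    - {"tx": 0,"ty": 0,"tz": 0.4,"turn": 0,"grip": 0.5}
    - {"tx": 0,"ty": 0,"tz": 0.05,"turn": 0,"grip": 0.5}
    - {"tx": 0,"ty": 0,"tz": 0,"turn": 0,"grip": 0.5}
    - {"tx": 0,"ty": 0,"tz": 0,"turn": 0,"grip": 0.5}

```text
time: 27.9
position: [0.459, 0.3836, 0.0289]
tool_rot: [-3.133, 0.187, -0.003]
ft_force: [0.4, 0.1, -0.1]
grip_width: 0.501
grip_force: 0.0
```

```bash
python3 -c "
from h import *
plan(458.6,382.9,31,-96.8)"
```

```text
t27.90 pos [459.  383.6  28.9] head -96.8 tilt [ 0.002  0.002 -1.   ] j7 -2.27 F [ 0.4  0.1 -0.1] w 0.501 f 0.0
turn total -0.01 | shift total [-0.    0.01  0.05] | rows 1 [-0.005  0.013  0.048]
```

Emit:
send_rows:
  steps:
    - {"tx": 0,"ty": 0,"tz": 0.045,"turn": 0,"grip": 0.5}
    - {"tx": 0,"ty": 0,"tz": 0,"turn": 0,"grip": 0.5}
    - {"tx": 0,"ty": 0,"tz": 0,"turn": 0,"grip": 0}
    - {"tx": 0,"ty": 0,"tz": 0,"turn": 0,"grip": 0}
    - {"tx": 0,"ty": 0,"tz": 0,"turn": 0,"grip": 0}
    - {"tx": 0,"ty": 0,"tz": 0,"turn": 0,"grip": 0}
    - {"tx": 0,"ty": 0,"tz": 0,"turn": 0,"grip": 0}
  newtons: 25

```text
time: 28.78
position: [0.4578, 0.3827, 0.0242]
tool_rot: [-3.136, 0.188, -0.0]
ft_force: [-0.3, 0.3, -0.2]
grip_width: 0.136
grip_force: 25.0
```

```bash
python3 -c "
from h import *
plan(458.6,382.9,31,-96.8)"
```

```text
t28.77 pos [457.8 382.7  24.2] head -96.8 tilt [ 0.  0. -1.] j7 -2.27 F [-0.3  0.3 -0.2] w 0.136 f 25.0
turn total -0.01 | shift total [ 0.01 -0.   -0.03] | rows 1 [ 0.012 -0.004 -0.03 ]
```

Emit:
send_rows:
  steps:
    - {"tx": 0,"ty": 0,"tz": -0.6,"turn": 0,"grip": 0}
    - {"tx": 0,"ty": 0,"tz": -0.9,"turn": -0.7,"grip": 0}
    - {"tx": 0,"ty": 0,"tz": -0.9,"turn": -0.71,"grip": 0}
    - {"tx": 0,"ty": 0,"tz": -0.6,"turn": 0,"grip": 0}
    - {"tx": 0,"ty": 0,"tz": 0,"turn": 0,"grip": 0}

```text
time: 29.4
position: [0.4595, 0.3838, 0.208]
tool_rot: [-3.134, -0.121, -0.008]
ft_force: [-0.3, 0.8, -0.8]
grip_width: 0.139
grip_force: 25.0
```

```bash
python3 -c "
from h import *
plan(592,-218.9,200,-85.3)"
```

```text
t29.40 pos [459.5 383.8 208. ] head -85.6 tilt [ 0.005  0.005 -1.   ] j7 -2.15 F [-0.3  0.8 -0.8] w 0.139 f 25.0
turn total -0.04 | shift total [ 1.38 10.19  0.22] | rows 11 [0.125 0.927 0.02 ]
```

```bash
python3 - <<'E'
from h import *
im=snap('top','t10')['pixels']; g=cv2.cvtColor(im,7)
c=px('t10',[.592,-.219,.083]); print(c)
m=np.zeros_like(g); u,v=c.astype(int); m[v-22:v+22,u-22:u+22]=(g[v-22:v+22,u-22:u+22]>205)
n,l,s,_=cv2.connectedComponentsWithStats(m,connectivity=8); k=1+np.argmax(s[1:,4]); ys,xs=np.nonzero(m)
P=np.array([w('t10',a,b,.083)[:2]*1000 for a,b in zip(xs,ys)],dtype=np.float32); print(s[k],cv2.minAreaRect(P))
for r in g[v-20:v+21:2,u-20:u+21:2]: print(' '.join('%3d'%q for q in r))
E
```

```text
[367.25855846 160.87216804]
[354 157  25  18 224] ((592.6846313476562, -219.10821533203125), (60.74922180175781, 59.050724029541016), 4.901044845581055)
159 157 155 161 167 157 160 161 160 159 158 155 150 154 157 159 160 156 153 153 154
157 154 149 161 173 164 163 156 158 166 156 152 153 157 155 161 158 151 149 151 148
163 153 150 158 158 157 158 151 153 158 150 151 155 154 156 153 154 155 154 152 146
168 164 163 165 159 168 167 156 158 170 160 147 152 155 163 160 164 152 155 152 151
155 164 122 205 212 194 205 212 202 225 223 222 224 227 223 202 175 146 149 154 152
158 149 111 237 151 151 151 151 149 149 149 150 150 151 141 118 231 149 148 149 147
155 115 110 233 151 150 150 148 149 149 150 151 147 127 119 121 221 152 155 157 154
117 117 113 215 150 149 148 149 149 149 150 144 119 120 121 121 202 157 157 157 157
116 117 116 187 148 157 158 167 167 165 127 120 119 120 122 121 149 160 161 156 155
118 117 115 156 233 232 231 230 229 225 121 121 121 121 122 121 137 159 156 152 154
117 117 115 151 231 231 230 229 229 225 122 120 122 122 121 121 136 156 153 152 158
117 118 117 148 232 229 229 229 228 228 121 122 122 121 122 122 135 212 161 158 160
116 119 118 126 234 226 226 225 225 225 131 121 122 122 122 122 128 198 159 156 155
118 118 118 111 233 227 227 227 227 227 169 122 122 121 122 123 123 220 157 154 157
118 120 121 112 238 226 226 226 226 226 178 122 122 123 122 123 120 228 158 159 158
119 120 121 115 229 227 227 227 227 227 205 122 122 122 121 120 120 208 159 165 159
120 121 120 118 215 229 228 228 228 228 210 122 120 131 139 162 157 211 160 160 154
120 120 122 120 177 214 208 206 222 220 221 218 225 206 213 193 186 165 163 164 160
120 121 121 136 144 140 141 145 145 150 150 151 151 153 152 154 161 158 154 161 157
122 133 145 148 149 148 149 148 149 150 151 151 152 156 156 154 161 161 161 162 155
132 148 155 148 149 148 149 158 150 159 153 151 149 158 158 160 164 157 157 157 154
```

Emit:
send_rows:
  steps:
    - {"tx": 0.12,"ty": 0.6,"tz": 0,"turn": -0.04,"grip": 0}
    - {"tx": 0.12,"ty": 0.9,"tz": 0,"turn": 0,"grip": 0}
    - {"tx": 0.12,"ty": 0.9,"tz": 0,"turn": 0,"grip": 0}
    - {"tx": 0.12,"ty": 0.9,"tz": 0,"turn": 0,"grip": 0}
    - {"tx": 0.12,"ty": 0.9,"tz": 0,"turn": 0,"grip": 0}
    - {"tx": 0.12,"ty": 0.9,"tz": 0,"turn": 0,"grip": 0}
    - {"tx": 0.12,"ty": 0.9,"tz": 0,"turn": 0,"grip": 0}
    - {"tx": 0.12,"ty": 0.9,"tz": 0,"turn": 0,"grip": 0}
    - {"tx": 0.12,"ty": 0.9,"tz": 0,"turn": 0,"grip": 0}
    - {"tx": 0.12,"ty": 0.9,"tz": 0,"turn": 0,"grip": 0}
    - {"tx": 0.12,"ty": 0.9,"tz": 0,"turn": 0,"grip": 0}
    - {"tx": 0.06,"ty": 0.5,"tz": 0,"turn": 0,"grip": 0}

```text
time: 30.95
position: [0.5889, -0.2179, 0.2021]
tool_rot: [3.138, 0.124, -0.006]
ft_force: [-0.4, -0.7, 0.3]
grip_width: 0.133
grip_force: 25.0
```

```bash
python3 -c "
from h import *
plan(591.4,-219,130,-85.3)"
```

```text
t30.95 pos [ 588.9 -217.9  202.1] head -85.5 tilt [-0.003 -0.001 -1.   ] j7 -0.97 F [-0.4 -0.7  0.3] w 0.133 f 25.0
turn total -0.02 | shift total [0.04 0.02 1.29] | rows 2 [0.02  0.011 0.643]
```

Emit:
send_rows:
  steps:
    - {"tx": 0.04,"ty": 0.02,"tz": 0.6,"turn": 0,"grip": 0}
    - {"tx": 0,"ty": 0,"tz": 0.5,"turn": 0,"grip": 0}
    - {"tx": 0,"ty": 0,"tz": 0.3,"turn": 0,"grip": 0}
    - {"tx": 0,"ty": 0,"tz": 0,"turn": 0,"grip": 0}
    - {"tx": 0,"ty": 0,"tz": 0,"turn": 0,"grip": 0}

```text
time: 31.58
position: [0.5934, -0.2157, 0.1211]
tool_rot: [3.138, 0.13, 0.002]
ft_force: [-0.0, -0.5, 0.6]
grip_width: 0.136
grip_force: 25.0
```

```bash
python3 -c "
from h import *
plan(591.9,-219.1,107.2,-85.1)"
```

```text
t31.57 pos [ 593.4 -215.7  121.1] head -85.2 tilt [ 0.001 -0.    -1.   ] j7 -0.93 F [-0.  -0.5  0.6] w 0.136 f 25.0
turn total -0.02 | shift total [-0.03  0.05  0.31] | rows 1 [-0.03   0.055  0.315]
```

Emit:
send_rows:
  steps:
    - {"tx": -0.03,"ty": 0.055,"tz": 0.1,"turn": -0.02,"grip": 0}
    - {"tx": 0,"ty": 0,"tz": 0.03,"turn": 0,"grip": 0}
    - {"tx": 0,"ty": 0,"tz": 0,"turn": 0,"grip": 0}
    - {"tx": 0,"ty": 0,"tz": 0,"turn": 0,"grip": 0}

```text
time: 32.08
position: [0.5915, -0.2188, 0.1126]
tool_rot: [-3.139, -0.135, -0.001]
ft_force: [-1.2, 0.5, -0.2]
grip_width: 0.139
grip_force: 25.0
```

```bash
python3 -c "
from h import *
plan(591.9,-219.1,107.2,-85.1)"
```

```text
t32.08 pos [ 591.5 -218.8  112.6] head -85.1 tilt [ 0.  0. -1.] j7 -0.91 F [-1.2  0.5 -0.2] w 0.139 f 25.0
turn total 0.0 | shift total [0.01 0.01 0.17] | rows 1 [0.007 0.006 0.173]
```

Emit:
send_rows:
  steps:
    - {"tx": 0,"ty": 0,"tz": 0.07,"turn": 0,"grip": 0}
    - {"tx": 0,"ty": 0,"tz": 0.06,"turn": 0,"grip": 0}
    - {"tx": 0,"ty": 0,"tz": 0.04,"turn": 0,"grip": 0}
    - {"tx": 0,"ty": 0,"tz": 0.02,"turn": 0,"grip": 0}
    - {"tx": 0,"ty": 0,"tz": 0,"turn": 0,"grip": 0}

```text
time: 32.7
position: [0.5913, -0.2187, 0.1022]
tool_rot: [-3.138, -0.135, 0.0]
ft_force: [-3.5, 1.7, 7.4]
grip_width: 0.139
grip_force: 25.0
```

Seated at the predicted height of 102.2 mm with 7 N of contact. I release and back away.

Emit:
send_rows:
  steps:
    - {"tx": 0,"ty": 0,"tz": 0,"turn": 0,"grip": 0.35}
    - {"tx": 0,"ty": 0,"tz": 0,"turn": 0,"grip": 0.35}
    - {"tx": 0,"ty": 0,"tz": 0,"turn": 0,"grip": 0.35}
    - {"tx": 0,"ty": 0,"tz": -0.4,"turn": 0,"grip": 0.35}
    - {"tx": 0,"ty": 0,"tz": -0.8,"turn": 0,"grip": 0.35}
    - {"tx": 0,"ty": 0,"tz": -0.8,"turn": 0,"grip": 0.35}
    - {"tx": 0,"ty": -0.8,"tz": 0,"turn": 0,"grip": 0.35}
    - {"tx": 0,"ty": -0.9,"tz": 0,"turn": 0,"grip": 0.35}
    - {"tx": 0,"ty": -0.9,"tz": 0,"turn": 0,"grip": 0.35}
    - {"tx": 0,"ty": -0.9,"tz": 0,"turn": 0,"grip": 0.35}
    - {"tx": 0,"ty": -0.9,"tz": 0,"turn": 0,"grip": 0.35}
    - {"tx": 0,"ty": -0.9,"tz": 0,"turn": 0,"grip": 0.35}

```text
time: 34.2
position: [0.5632, 0.1, 0.2205]
tool_rot: [-3.138, -0.135, 0.001]
ft_force: [0.8, 0.2, 0.4]
grip_width: 0.349
grip_force: 0.0
```

Emit:
send_rows:
  steps:
    - {"tx": 0,"ty": -0.9,"tz": 0,"turn": 0,"grip": 0.35}
    - {"tx": 0,"ty": -0.9,"tz": 0,"turn": 0,"grip": 0.35}
    - {"tx": 0,"ty": 0,"tz": 0,"turn": 0,"grip": 0.35}

```text
time: 34.58
position: [0.5525, 0.2124, 0.2196]
tool_rot: [-3.137, -0.15, 0.004]
ft_force: [0.2, -0.6, 0.3]
grip_width: 0.353
grip_force: 0.0
```

```bash
python3 - <<'E'
from h import *
im=snap('top','t11')['pixels']; snap('side','s11'); g=cv2.cvtColor(im,7)
for n,c,zt in (('large',[.5927,-.2191],.087),('small',[.5888,-.344],.057)):
    u,v=px('t11',c+[zt]).astype(int); m=np.zeros_like(g); m[v-28:v+28,u-28:u+28]=g[v-28:v+28,u-28:u+28]>225
    N,l,s,_=cv2.connectedComponentsWithStats(m); k=1+np.argmax(s[1:,4]); ys,xs=np.nonzero(l==k)
    r=cv2.minAreaRect(np.array([w('t11',a,b,zt)[:2]*1000 for a,b in zip(xs,ys)],dtype=np.float32)); print(n,r)
# bystanders: change vs start in side view
a=cv2.imread('pics/side0.png').astype(int); b=cv2.imread('pics/s11.png').astype(int)
d=(abs(a-b).max(2)>50).astype(np.uint8); _,_,s,_=cv2.connectedComponentsWithStats(d); print([q.tolist() for q in s[1:] if q[4]>25])
E
```

```text
large ((591.0869140625, -218.2655029296875), (64.65377044677734, 63.03012466430664), 5.166803359985352)
small ((588.2301635742188, -343.6490783691406), (50.766082763671875, 49.78865051269531), 16.988874435424805)
[[7, 0, 49, 129, 2657], [201, 0, 73, 99, 3331], [0, 74, 24, 12, 162], [237, 84, 8, 7, 35], [0, 86, 14, 9, 58], [0, 133, 13, 37, 65], [167, 146, 29, 18, 234], [233, 146, 32, 42, 1054], [0, 164, 12, 39, 44], [37, 198, 10, 48, 134], [50, 205, 11, 41, 83], [259, 205, 30, 20, 248], [43, 209, 17, 47, 355], [341, 218, 45, 55, 1018], [0, 265, 5, 15, 42], [387, 266, 35, 18, 210]]
```

Both lids are centred within about 2 mm, and only the arm, pots and lids changed in the side view. I hand in.

```bash
python3 -c "
from h import *
print(ctrl.close_job())"
```

```text
the job is handed in; nothing more can be done
None
```

The job is handed in at about 35 s of the 72 s allowed, with no verdict returned: the tall pot stands mouth up on the mat beside the small pot, each pot wears its own lid seated flat and centred within about 2 mm, and no bystander moved in the final image comparison; the tall pot slipped from the gripper onto the bench once while being turned, and I recovered it from there.

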